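# Lock the inspection stand and stand the doming punch on it

### The job

First lock the height of the little inspection stand by turning its collar clockwise until it stops at the brass mark, leaving the punch lying in its rest. Then take the steel doming punch from the sloping wooden rest, set it down gently on its small foot in the middle of the stand's square platform, ball on top, and let go so carefully that it stays standing upright, still and free. Do not drop it or let it fall, and leave the other things on the bench where they are.

Things in the scene. Friction and masses are not known exactly. Their poses are not given: they have to be found in the camera images.
- punch: Top-heavy steel doming punch, about 0.4 kg, 133 mm long: round shank 18 mm across, ball 38 mm across on top, last 5 mm at the foot 14 mm across. Origin: centre of the flat foot face; z runs along the shank to the ball. Shank free to grip 5 to 95 mm from the foot; centre of mass at about 80 mm: topples beyond 5 degrees. Starts in the rest, ball up and away from the robot, axis 45 degrees above level.
- ball (a point): Centre of the punch's ball, 114 mm from the foot along the punch's z axis.
- rest: Fixed sloping wooden rest. Base board 130 x 85 x 14 mm; over it a pair of round rails, 15 mm wide together (narrower than the shank: fingers can pass down both sides), climbs at 45 degrees towards the rest's +x from an end stop for the punch's foot. Origin: centre of the board's underside. The foot starts 50 mm towards -x of it and 42 mm above the bench.
- stand: Fixed steel inspection stand: round grey base 184 mm across, 12 mm high; a telescopic column on its axis carries a level square platform 52 x 52 x 8 mm. The platform's height was left anywhere from 52 to 92 mm (flat top above the bench), differs each time and is not reported; it does not yield under 40 N. Origin: centre of the underside, on the axis of column and collar. -x points roughly to the robot.
- lug (a point): Top centre of the lock collar's lug: an upright steel pin 12 mm in diameter, 62 mm from the collar's axis, top 54 mm above the bench, free above 27 mm. It turns with the collar.
- mark (a point): Top of the low brass mark (8 x 5 mm, top 23 mm above the bench) on the stand's base, 86 mm from the axis: with the collar locked the lug is directly inward of it.
- collar (a joint): Angle of the lock collar in rad, growing clockwise seen from above. 1.4 is locked: a hard stop there, with the lug at the brass mark. It turns against light friction (about 2 N at the lug) and stays where it is left.
- silver_ring: Bystander: plain finger ring, 23 mm across, 6 mm high, lying flat. Origin under its centre.
- graver: Bystander: graver lying on the bench, about 140 mm long, 28 mm high, dark mushroom-shaped wooden handle and thin steel blade along +x. Origin under the joint of handle and blade.
- bench_block: Bystander: flat steel block 60 x 60 x 20 mm. Origin under its centre.
- hammer: Bystander: hammer lying on the bench, 220 mm long along its x axis.
- jar: Bystander: small amber jar, 56 mm across, 70 mm high. Origin under its centre.
- yellow_tray: Bystander: open yellow plastic tray 100 x 130 x 30 mm. Origin under its centre.
- ring_stick: Bystander: tapered ring stick 280 mm long lying along its y axis, 24 mm high. Origin under its middle.
There are look-alikes about, which are no part of the job. Several things have the shape of the stand; the one meant has the colours described above.

How it is judged:
By the outcome, as a careful person would: the job done as asked, in the order asked, and still so for the second after the job is handed in, with the robot touching nothing.
It also fails if it takes over 72 s, if anything falls off the work surface, if the arm or the gripper's body presses on something with over 40 N, if the wrist force passes 120 N, or if a joint passes its speed limit or range.

### The arm

A 7-joint arm with a two-finger parallel gripper is mounted at the origin on the work surface. World frame = base frame: x ahead of the robot, y to its left, z up, the work surface at z = 0. Lengths are in m, angles in rad, forces in N, time in s.
With the tool pointing down it reaches from about 0.4 to 0.925 m from the base axis. Payload 4.1 kg.
Tool frame: the origin (TCP) lies midway between the tips of the shut fingers; the grasp point (between the pads) lies 19 mm behind it; z points along the fingers, y is the line along which they close (so a half turn about z gives the same grasp; the last joint's range is limited). The gripper opens to 85 mm and grips with 20 to 120 N. Pads are 22 mm wide; open, the fingers measure 114 mm over their backs; the gripper's body (76 mm by 85 mm) begins 54 mm behind the grasp point. The pads swing forward as they close: fully open they stand 13 mm farther back than shut.
Start: joints at [1.178, 0.398, 0.045, 1.537, -0.019, 1.207, -0.051], TCP at [0.188, -0.622, 0.231] pointing down, gripper open.
Joint ranges: [-2.82, 2.82], [-0.49, 2.23], [-1.37, 1.46], [0, 2.46], [-1.36, 4.5], [0.23, 2], [-2.94, 2.94]. Speed limits (rad/s): [2.57, 2.57, 3.14, 3.14, 3.14, 3.14, 3.14].

### API

Orientations are given as a rotation vector (axis times angle).
In Python, from plant import r gives the robot as it stands.
- The arm moves only by the tool servo_tool, never from a script. Its argument "plan" is a list of rows, each a list of 7 numbers: the shift along the tool's x, y, z in m, then the turn, a rotation vector about the tool's x, y, z in degrees, then the opening, from -1 (shut) to 1 (fully open). A call has 1 to 10 rows; each row is the pose to reach, as a shift and turn from the pose commanded when the call began, along the tool's axes at that moment; what a row does not reach only later rows make up. A row lasts 1/8 s, in which the tool goes at most 62.5 mm and 10.7 degrees, less where a joint would pass 70% of its speed; a pose out of reach is approached as far as the arm can. A call with a gripper value outside its range is refused whole. The fingers move at their own pace and stop on an object; the grip force is fixed at half the most. Time passes only in rows, so rows that repeat a pose let the fingers close. It gives the time, the measured TCP pose, the force, the opening and the grip force at its end, in the units of the state.
- r.get_obs(): the state, without advancing time (a new reading comes with each control period).
- r.grab_frame(name): name is "scene" or "top" or "wrist"; returns a dict with "image" (420x560x3 uint8, red, green, blue), "mtx" (3x3 intrinsics, pixels), "R" (3x3) and "t" (3): a world point X has camera coordinates R X + t; the wrist camera has in their place "mount" (4x4, takes a point from camera to tool coordinates, whose origin is the TCP and whose axes are the flange's). Camera axes: x right, y down, z forward; pixel columns grow to the right and rows downward; lengths in m; the calibration is good to about 2 mm. A picture is of the moment at which its call begins: read the wrist's pose just before it. There is no depth.
- r.sign_off(): hands the job in; it is judged then, once.
Trained networks look in a picture, given as the dict that the camera call returned (one of the last four; its "shot" number tells which), for a name from the list of things; names that differ only in an ending like _2 or _b are one class to them, and where a whole thing is asked for, a point or a joint stands for the part that bears it (a point fixed in the world has none). Each returns a list of dicts, best first, with "p" (0 to 1); they miss things now and then, are a little off and sometimes report something else, mostly with a low value. They report only what shows in the picture. A call takes as long as a camera call. They do not tell look-alikes from the thing itself.
- r.look_for(name, picture): "extent" ([left, top, width, height] in pixels, round what is visible of it).
- r.trace(name, picture): "pixels" (420x560 bool, what is visible of it) and "extent" ([left, top, width, height] in pixels, round what is visible of it).
- r.mark_of(name, picture): "pixel" ([row, column] in pixels: a listed point, or the origin of a listed thing).
The state is a dict: "t": time; "joint_pos": joint angles; "qvel": joint speeds; "tau": joint torques, N m; "position": TCP position; "orientation": TCP orientation; "contact_force": force on the tool from outside, world axes, zero at the start; "wrist_torque": the same for the moment, N m; "grip_width": opening from 0.0 (shut) to 1.0 (fully open); "finger_force": force on a finger pad.
Only numpy, scipy, OpenCV 4.12 (cv2) and the standard library are available. Lean on these libraries where they do the work, as an engineer would, in place of code of your own. Each camera call takes 0.05 s, during which the arm holds its last target. There are 200 camera calls.

## Working session

There is one attempt and no reset: what is moved stays moved. The work goes in short steps, Python scripts to look and compute and a tool call to move; the robot and the scene stay as the last step left them, time stands still between calls to the robot, and variables do not carry over. Pictures are saved under pics/ and viewed, at most 10 in all, crops included, and the job is handed in when it is done.

Besides the shell and the picture viewer there is one more tool, called after "Call:" by a JSON object that holds its "fn" and its "kwargs". servo_tool: Moves the arm, as the interface text tells. Its arguments: {"type":"object","properties":{"plan":{"type":"array","items":{"type":"array","items":{"type":"number"}}}},"required":["plan"]}

```bash
ls; mkdir -p pics; cat > h.py <<'E'
import numpy as np, cv2
from scipy.spatial.transform import Rotation as Ro
from plant import r
def cam(name):
    o=r.get_obs(); f=r.grab_frame(name)
    if 'mount' in f:
        T=np.eye(4);T[:3,:3]=Ro.from_rotvec(o['orientation']).as_matrix();T[:3,3]=o['position']
        W=np.linalg.inv(T@np.array(f['mount'])); f['R2'],f['t2']=W[:3,:3],W[:3,3]
    else: f['R2'],f['t2']=np.array(f['R']),np.array(f['t'])
    return f
def ray(f,rc):
    d=f['R2'].T@np.linalg.inv(f['mtx'])@np.array([rc[1],rc[0],1.]); return -f['R2'].T@f['t2'],d/np.linalg.norm(d)
def atz(f,rc,z):
    c,d=ray(f,rc); return c+d*(z-c[2])/d[2]
def tri(*p):
    A=np.zeros((3,3));b=np.zeros(3)
    for f,rc in p:
        c,d=ray(f,rc);M=np.eye(3)-np.outer(d,d);A+=M;b+=M@c
    x=np.linalg.solve(A,b); return x,[round(float(np.linalg.norm((np.eye(3)-np.outer(d,d))@(x-c)))*1e3,1) for c,d in [ray(*q) for q in p]]
def proj(f,X):
    c=f['R2']@np.array(X)+f['t2'];u=np.array(f['mtx'])@c;return u[1]/u[2],u[0]/u[2]
def save(f,n): cv2.imwrite('pics/'+n,f['image'][:,:,::-1])
E
python3 - <<'E'
from h import *
np.set_printoptions(precision=3,suppress=True)
o=r.get_obs();print({k:np.round(v,3) for k,v in o.items()})
F={n:cam(n) for n in('scene','top','wrist')}
for n,f in F.items():
    save(f,n+'0.png'); print(n,-f['R2'].T@f['t2'])
    for k in ('punch','ball','rest','stand','lug','mark'):
        print(k,[(np.round(d['pixel']),round(d['p'],2), atz(f,d['pixel'],{'punch':.042,'ball':.123,'lug':.054,'mark':.023}.get(k,0))[:2]) for d in r.mark_of(k,f)[:5]])
E
```

```text
pics
{'t': np.float64(0.0), 'joint_pos': array([ 1.178,  0.399,  0.045,  1.538, -0.019,  1.207, -0.051]), 'qvel': array([-0.001, -0.002, -0.002, -0.003, -0.001,  0.   , -0.001]), 'tau': array([ -0.   , -47.511,   1.365, -25.421,   0.012,   0.01 ,  -0.   ]), 'position': array([ 0.188, -0.622,  0.23 ]), 'orientation': array([-3.106, -0.46 ,  0.001]), 'contact_force': array([0.039, 0.495, 0.111]), 'wrist_torque': array([-0.031, -0.005, -0.001]), 'finger_force': np.float64(0.0), 'grip_width': np.float64(1.0)}
scene [1.13  0.415 0.884]
punch [(array([166., 168.]), 0.65, array([ 0.487, -0.297])), (array([170., 154.]), 0.17, array([ 0.518, -0.319]))]
ball [(array([167., 154.]), 0.71, array([ 0.569, -0.256]))]
rest [(array([193., 168.]), 0.87, array([ 0.538, -0.262]))]
stand [(array([277., 340.]), 0.97, array([0.537, 0.251])), (array([198., 378.]), 0.74, array([0.254, 0.23 ])), (array([156., 219.]), 0.6, array([ 0.341, -0.235]))]
lug [(array([236., 344.]), 0.94, array([0.465, 0.22 ])), (array([125., 216.]), 0.64, array([ 0.281, -0.283])), (array([166., 385.]), 0.61, array([0.185, 0.211]))]
m
[... 238 characters left out ...]
0.291]))]
ball [(array([172., 416.]), 0.75, array([ 0.572, -0.257]))]
rest [(array([196., 407.]), 0.91, array([ 0.537, -0.265]))]
stand [(array([316., 213.]), 0.7, array([0.25 , 0.223])), (array([275., 407.]), 0.56, array([ 0.34 , -0.255]))]
lug [(array([226., 207.]), 0.74, array([0.465, 0.232])), (array([341., 216.]), 0.66, array([0.197, 0.209])), (array([298., 421.]), 0.65, array([ 0.287, -0.272])), (array([195., 407.]), 0.23, array([ 0.532, -0.252]))]
mark [(array([298., 380.]), 0.82, array([ 0.285, -0.182])), (array([334., 172.]), 0.81, array([0.211, 0.317])), (array([223., 174.]), 0.63, array([0.477, 0.315]))]
wrist [ 0.254 -0.601  0.373]
punch []
ball []
rest []
stand []
lug []
mark []
```

View pics/scene0.png

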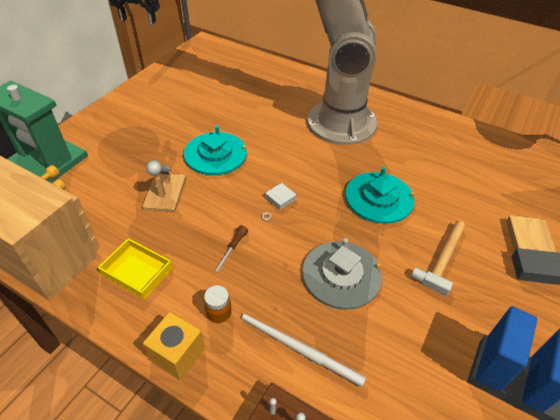

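View pics/top0.png

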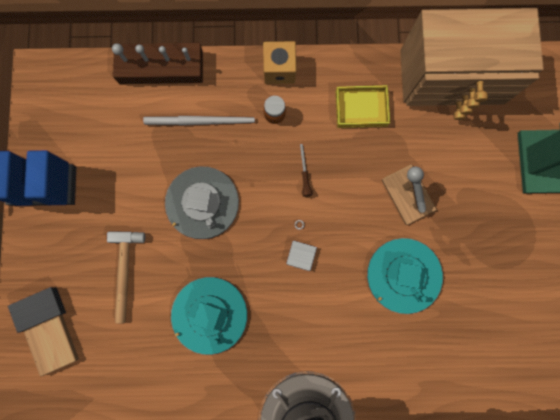

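The scene view shows the grey stand at about row 275, col 342, with two teal look-alikes. The punch lies in its rest at about row 180, col 160. In the top view the grey stand is at row 203, col 202, its lug at about row 224, col 208 and the mark at row 223, col 174. I'm moving in for a near look.

Call:
{"fn": "servo_tool", "kwargs": {"plan": [[0.2,-0.13,-0.05,0,0,0,1],[0.2,-0.13,-0.05,0,0,0,1],[0.2,-0.13,-0.05,0,0,0,1],[0.2,-0.13,-0.05,0,0,0,1],[0.4,-0.27,-0.06,0,0,0,1],[0.4,-0.27,-0.06,0,0,0,1],[0.4,-0.27,-0.06,0,0,0,1],[0.4,-0.27,-0.06,0,0,0,1],[0.4,-0.27,-0.06,0,0,0,1],[0.4,-0.27,-0.06,0,0,0,1]]}}

```text
t: 2.3
position: [0.4925, -0.2485, 0.2912]
orientation: [3.107, 0.46, -0.001]
contact_force: [-0.9, -0.2, 0.4]
grip_width: 0.998
finger_force: 0.0
```

Call:
{"fn": "servo_tool", "kwargs": {"plan": [[0.08,-0.45,0.04,0,0,0,-1],[0.08,-0.45,0.04,0,0,0,-1],[0.08,-0.45,0.04,0,0,0,-1],[0.08,-0.45,0.04,0,0,0,-1],[0.08,-0.45,0.04,0,0,0,-1],[0.08,-0.45,0.04,0,0,0,-1],[0.08,-0.45,0.04,0,0,0,-1],[0.08,-0.45,0.04,0,0,0,-1],[0.08,-0.45,0.04,0,0,0,-1],[0.08,-0.45,0.04,0,0,0,-1]]}}

```text
t: 3.55
position: [0.44, 0.2033, 0.2511]
orientation: [3.107, 0.453, -0.0]
contact_force: [0.8, -0.2, -0.2]
grip_width: 0.001
finger_force: 0.0
```

```bash
python3 - <<'E'
from h import *
np.set_printoptions(precision=3,suppress=True)
o=r.get_obs();print(o['t'],o['position'],o['orientation'],o['joint_pos'])
F={n:cam(n) for n in('scene','top','wrist')}
save(F['wrist'],'w1.png')
ex={'stand':(.537,.251,0),'lug':(.465,.226,.054),'mark':(.48,.316,.023)}
for k in ex:
    P=[]
    for n,f in F.items():
        ds=r.mark_of(k,f); e=np.array(proj(f,ex[k]))
        for d in ds:
            if np.linalg.norm(e-d['pixel'])<(70 if n=='wrist' else 15): P.append((f,d['pixel']));print(n,k,d['pixel'],round(d['p'],2),atz(f,d['pixel'],ex[k][2])[:2]);break
    if len(P)>1: print(k,tri(*P))
E
```

```text
3.55 [0.44  0.203 0.251] [ 3.107  0.453 -0.   ] [ 0.067  0.115 -0.635  1.877  0.075  1.174 -1.875]
scene stand [274.6, 341.6] 0.88 [0.53  0.252]
top stand [203.9, 203.2] 0.93 [0.526 0.248]
wrist stand [103.1, 261.7] 0.92 [0.531 0.251]
stand (array([ 0.528,  0.25 , -0.003]), [1.2, 2.5, 2.8])
scene lug [237.0, 344.0] 0.71 [0.468 0.221]
wrist lug [157.8, 264.5] 0.78 [0.473 0.228]
lug (array([0.475, 0.226, 0.064]), [2.4, 2.4])
scene mark [266.8, 375.1] 0.96 [0.485 0.313]
wrist mark [135.7, 193.2] 0.83 [0.471 0.318]
mark (array([0.472, 0.316, 0.011]), [5.5, 5.5])
```

View pics/w1.png

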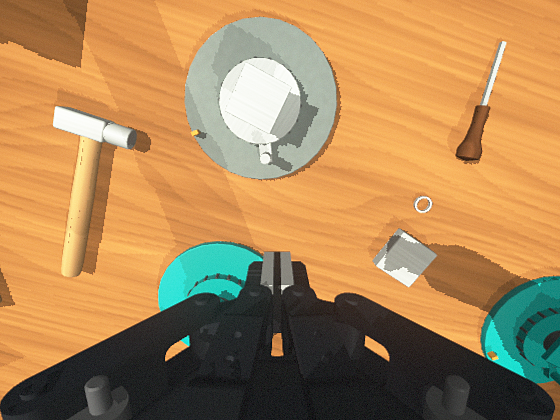

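The wrist view shows the grey stand centred near row 98, col 262, with the lug at row 150, col 265 and the brass mark at row 132, col 195. The shut fingertips are near row 255, col 278. I'm refining the axis with the base circle.

```bash
cat >> h.py <<'E'
def circ(f,name,near,z):
    best=None
    for d in r.trace(name,f):
        m=d['pixels'].astype(np.uint8);ys,xs=np.nonzero(m)
        e=np.array([ys.mean(),xs.mean()])
        if np.linalg.norm(e-proj(f,near))<40: best=m;break
    if best is None: return None
    c=max(cv2.findContours(best,0,cv2.CHAIN_APPROX_NONE)[0],key=len);h=cv2.convexHull(c)[:,0,:]
    P=np.array([atz(f,(v,u),z)[:2] for u,v in h])
    from scipy.optimize import least_squares
    s=least_squares(lambda q:np.hypot(*(P-q[:2]).T)-q[2],[near[0],near[1],.092],loss='soft_l1',f_scale=.001)
    return s.x
def goto(p,Rm=None):
    o=r.get_obs();R0=Ro.from_rotvec(o['orientation']).as_matrix()
    s=R0.T@(np.array(p)-o['position']); t=np.zeros(3) if Rm is None else np.degrees(Ro.from_matrix(R0.T@Rm).as_rotvec())
    return np.round(s,4),np.round(t,1)
def down(az): # tool pointing down, tool x at azimuth az deg
    a=np.radians(az);x=np.array([np.cos(a),np.sin(a),0]);z=np.array([0,0,-1.]);return np.c_[x,np.cross(z,x),z]
E
python3 - <<'E'
from h import *
np.set_printoptions(precision=4,suppress=True)
for n in('scene','top','wrist'):
    f=cam(n);print(n,circ(f,'stand',(.53,.25,0),.012))
E
```

```text
scene [0.5351 0.2514 0.0931]
top [0.5346 0.2491 0.0861]
wrist [0.5297 0.2516 0.0915]
```

```bash
python3 - <<'E'
from h import *
a=np.radians(235);p=np.array([.532+.066*np.cos(a),.251+.066*np.sin(a),.15]);R=down(55)
print(p,goto(p,R))
# arc in the tool frame at the approach pose
for az in range(235,135,-8):
    b=np.radians(az);q=np.array([.532+.064*np.cos(b),.251+.064*np.sin(b),.15]);print(az,np.round(R.T@(q-p),4),235-az)
E
```

```text
[0.49414396 0.19693597 0.15      ] (array([0.05  , 0.0246, 0.1013]), array([  0. ,   0. , -38.2]))
235 [ 0.002 -0.     0.   ] 0
227 [ 0.0026 -0.0089  0.    ] 8
219 [ 0.0045 -0.0176  0.    ] 16
211 [ 0.0075 -0.026   0.    ] 24
203 [ 0.0117 -0.0339  0.    ] 32
195 [ 0.017  -0.0411  0.    ] 40
187 [ 0.0232 -0.0476  0.    ] 48
179 [ 0.0302 -0.0531  0.    ] 56
171 [ 0.0379 -0.0575  0.    ] 64
163 [ 0.0462 -0.0609  0.    ] 72
155 [ 0.0549 -0.063   0.    ] 80
147 [ 0.0638 -0.064   0.    ] 88
139 [ 0.0727 -0.0636  0.    ] 96
```

Call:
{"fn": "servo_tool", "kwargs": {"plan": [[0.02,0.01,0.03,0,0,-10,-1],[0.04,0.02,0.06,0,0,-20,-1],[0.05,0.025,0.09,0,0,-30,-1],[0.05,0.025,0.1,0,0,-38,-1],[0.05,0.025,0.1,0,0,-38,-1],[0.05,0.025,0.15,0,0,-38,-1],[0.05,0.025,0.19,0,0,-38,-1],[0.05,0.025,0.214,0,0,-38,-1],[0.05,0.025,0.214,0,0,-38,-1]]}}

```text
t: 5.58
position: [0.4934, 0.1962, 0.0365]
orientation: [-2.79, -1.445, 0.004]
contact_force: [-0.2, -0.6, 0.6]
grip_width: -0.001
finger_force: 0.0
```

```bash
python3 - <<'E'
from h import *
print(r.get_obs()['position'],r.get_obs()['contact_force'],r.get_obs()['joint_pos'])
save(cam('wrist'),'w2.png')
E
```

```text
[0.49336648 0.19620826 0.03649135] [-0.16147499 -0.5651058   0.64312862] [ 0.03435569  0.48601515 -0.61071535  1.98330235  0.38605312  0.79074437
 -1.41420727]
```

View pics/w2.png

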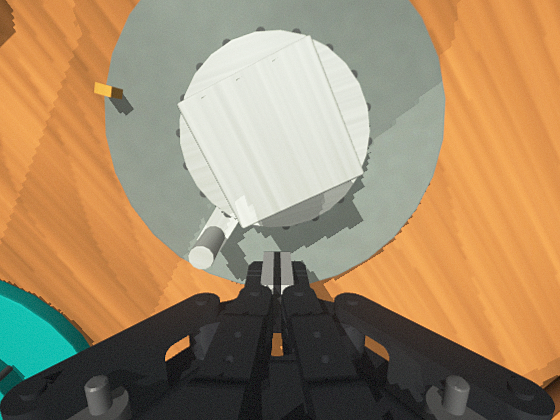

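The finger stands just counterclockwise of the lug (row 258, col 201), and the mark is at row 90, col 108. I'm sweeping the arc clockwise.

Call:
{"fn": "servo_tool", "kwargs": {"plan": [[0.003,-0.009,0,0,0,8,-1],[0.005,-0.018,0,0,0,16,-1],[0.008,-0.026,0,0,0,24,-1],[0.012,-0.034,0,0,0,32,-1],[0.017,-0.041,0,0,0,40,-1],[0.023,-0.048,0,0,0,48,-1],[0.03,-0.053,0,0,0,56,-1],[0.038,-0.0575,0,0,0,64,-1],[0.042,-0.059,0,0,0,68,-1],[0.042,-0.059,0,0,0,68,-1]]}}

```text
t: 6.88
position: [0.4717, 0.2655, 0.0392]
orientation: [-3.119, 0.36, -0.005]
contact_force: [0.2, -0.4, -0.0]
grip_width: -0.003
finger_force: 0.4
```

```bash
python3 - <<'E'
from h import *
f=cam('wrist');save(f,'w3.png');print([(d['pixel'],d['p']) for k in('lug','mark','stand') for d in r.mark_of(k,f)[:1]])
o=r.get_obs();p=o['position'];print(p,np.degrees(np.arctan2(p[1]-.251,p[0]-.532))%360)
for az in (162,158,154,150,146,142):
    b=np.radians(az);print(az,goto([.532+.064*np.cos(b),.251+.064*np.sin(b),p[2]],down(az-180)))
E
```

```text
[([277.1, 235.9], 0.75), ([269.5, 191.0], 0.7), ([145.8, 275.7], 0.97)]
[0.47053731 0.26543662 0.03804183] 166.78172969562837
162 (array([-0.0006, -0.0053,  0.    ]), array([-0.1, -0. ,  4.9]))
158 (array([-0.0001, -0.0098,  0.    ]), array([-0.1, -0. ,  8.9]))
154 (array([ 0.0007, -0.0142,  0.    ]), array([-0.1, -0. , 12.9]))
150 (array([ 0.0019, -0.0185,  0.    ]), array([-0.1, -0. , 16.9]))
146 (array([ 0.0033, -0.0227,  0.    ]), array([-0.1, -0. , 20.9]))
142 (array([ 0.0051, -0.0268,  0.    ]), array([-0.1, -0. , 24.9]))
```

View pics/w3.png

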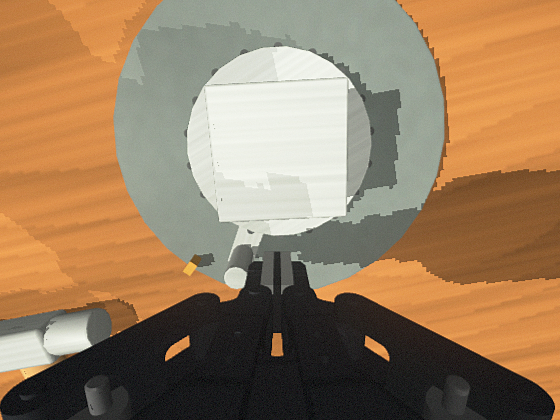

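The lug (row 277, col 236) follows the finger, and the mark (row 269, col 190) is still about 18° ahead. I'll continue in finer steps.

Call:
{"fn": "servo_tool", "kwargs": {"plan": [[-0.0006,-0.0053,0,0,0,5,-1],[0,-0.0098,0,0,0,9,-1],[0.0007,-0.0142,0,0,0,13,-1],[0.0013,-0.0165,0,0,0,15,-1],[0.0013,-0.0165,0,0,0,15,-1]]}}

```text
t: 7.7
position: [0.4753, 0.2803, 0.0373]
orientation: [3.047, -0.764, 0.0]
contact_force: [0.4, -2.3, 0.4]
grip_width: -0.0
finger_force: 0.9
```

```bash
python3 - <<'E'
from h import *
f=cam('wrist');save(f,'w4.png');print([(d['pixel'],d['p'],atz(f,d['pixel'],z)) for k,z in(('lug',.054),('mark',.023),('stand',0)) for d in r.mark_of(k,f)[:1]])
o=r.get_obs();p=o['position'];print(p,o['contact_force'],np.degrees(np.arctan2(p[1]-.251,p[0]-.532))%360)
for az in (150,148,146,144,142,140):
    b=np.radians(az);print(az,goto([.532+.064*np.cos(b),.251+.064*np.sin(b),p[2]],down(az-180)))
E
```

```text
[([276.3, 235.1], 0.98, array([0.48733573, 0.2965331 , 0.054     ])), ([286.1, 219.1], 0.66, array([0.47426726, 0.31982678, 0.023     ])), ([143.8, 276.9], 0.72, array([0.52908281, 0.25197781, 0.        ]))]
[0.47513894 0.28040766 0.03719056] [ 1.03453012 -1.96535657  0.27894829] 152.65269711013545
150 (array([ 0.   , -0.003, -0.   ]), array([0. , 0. , 1.9]))
148 (array([ 0.0002, -0.0052, -0.    ]), array([0. , 0. , 3.9]))
146 (array([ 0.0003, -0.0074, -0.    ]), array([0. , 0. , 5.9]))
144 (array([ 0.0006, -0.0096, -0.    ]), array([0. , 0. , 7.9]))
142 (array([ 0.001 , -0.0118, -0.    ]), array([0. , 0. , 9.9]))
140 (array([ 0.0014, -0.014 , -0.    ]), array([ 0. , -0. , 11.9]))
```

Call:
{"fn": "servo_tool", "kwargs": {"plan": [[0,-0.003,0,0,0,2,-1],[0.0002,-0.005,0,0,0,4,-1],[0.0002,-0.005,0,0,0,4,-1]]}}

```text
t: 8.28
position: [0.4772, 0.2841, 0.037]
orientation: [3.016, -0.871, -0.001]
contact_force: [-1.9, -5.1, 2.6]
grip_width: 0.002
finger_force: 2.4
```

Call:
{"fn": "servo_tool", "kwargs": {"plan": [[0.0001,-0.002,0,0,0,2,-1],[0.0001,-0.002,0,0,0,2,-1]]}}

```text
t: 8.52
position: [0.477, 0.2847, 0.0369]
orientation: [2.997, -0.923, -0.004]
contact_force: [-4.2, -7.2, 6.5]
grip_width: -0.007
finger_force: 4.2
```

Call:
{"fn": "servo_tool", "kwargs": {"plan": [[0,-0.003,0,0,0,0,-1],[0,-0.003,0,0,0,0,-1]]}}

```text
t: 8.78
position: [0.4771, 0.2849, 0.0366]
orientation: [2.992, -0.922, -0.008]
contact_force: [-7.9, -10.0, 10.5]
grip_width: -0.003
finger_force: 6.8
```

```bash
python3 - <<'E'
from h import *
f=cam('wrist');save(f,'w5.png');print([(d['pixel'],d['p'],atz(f,d['pixel'],z)) for k,z in(('lug',.054),('mark',.023),('stand',0)) for d in r.mark_of(k,f)[:1]])
o=r.get_obs();p=o['position'];print(p,o['contact_force'])
E
```

```text
[([276.0, 235.7], 0.81, array([0.49108782, 0.29914723, 0.054     ])), ([288.7, 233.3], 0.98, array([0.47433231, 0.31785744, 0.023     ])), ([140.2, 272.4], 0.98, array([0.53034825, 0.25167468, 0.        ]))]
[0.47710195 0.28483041 0.03658006] [ -8.74591636 -10.33879977  10.43836221]
```

View pics/w5.png

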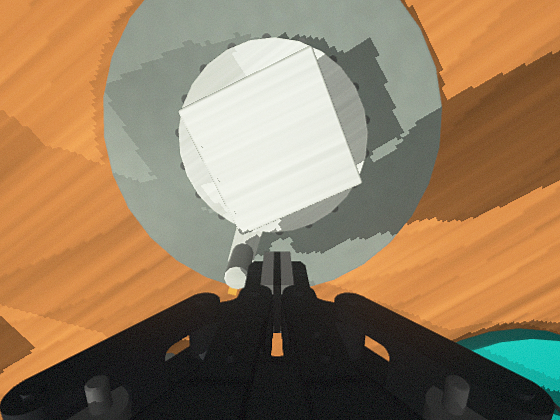

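The lug (row 276, col 236) lies directly inward of the mark (row 289, col 233). The finger has stopped while the force rises, so the collar is locked. I'll back off, rise, and test whether the 45° placing tilt can be reached over the stand.

Call:
{"fn": "servo_tool", "kwargs": {"plan": [[0,0.01,0,0,0,0,-1],[-0.005,0.015,0,0,0,0,-1],[-0.005,0.015,-0.06,0,0,0,-1],[-0.005,0.015,-0.12,0,0,0,-1],[-0.005,0.015,-0.18,0,0,0,-1],[-0.005,0.015,-0.22,0,0,0,-1],[-0.005,0.015,-0.22,0,0,0,-1]]}}

```text
t: 9.85
position: [0.4698, 0.2824, 0.2616]
orientation: [-2.996, 0.918, -0.009]
contact_force: [0.7, -0.2, -0.8]
grip_width: -0.003
finger_force: 0.0
```

```bash
cat >> h.py <<'E'
def tilt(az,t): return down(az)@Ro.from_euler('y',t,degrees=True).as_matrix()
E
python3 - <<'E'
from h import *
np.set_printoptions(precision=4,suppress=True)
f=cam('wrist');save(f,'w6.png');print(f['mtx'],-f['R2'].T@f['t2'])
print([(d['pixel'],d['p'],atz(f,d['pixel'],z)) for k,z in(('lug',.054),('mark',.023),('stand',0)) for d in r.mark_of(k,f)[:1]],circ(f,'stand',(.53,.25,0),.012))
print(goto([.531,.251,.25],down(25.3)), goto([.531,.251,.25],tilt(25.3,45)))
E
```

```text
[[298.7045   0.     276.7279]
 [  0.     298.7045 214.6741]
 [  0.       0.       1.    ]] [0.5258 0.2435 0.4047]
[([183.4, 256.6], 0.97, array([0.4911, 0.2996, 0.054 ])), ([199.0, 254.6], 0.79, array([0.4727, 0.3186, 0.023 ])), ([281.4, 385.1], 0.72, array([0.2571, 0.234 , 0.    ]))] [0.5301 0.2512 0.0913]
(array([ 0.0687, -0.0124,  0.0055]), array([  0.1,   0.1, -59.4])) (array([ 0.0687, -0.0124,  0.0055]), array([ 23.4,  40.9, -56.2]))
```

Call:
{"fn": "servo_tool", "kwargs": {"plan": [[0.069,-0.012,0,0,0,-59,1],[0.069,-0.012,0,0,0,-59,1],[0.069,-0.012,0,0,0,-59,1],[0.069,-0.012,0,0,0,-59,1],[0.069,-0.012,0,0,0,-59,1],[0.069,-0.012,0,0,0,-59,1]]}}

```text
t: 10.85
position: [0.5313, 0.2505, 0.2556]
orientation: [3.067, 0.681, -0.004]
contact_force: [0.2, -0.6, 0.1]
grip_width: 1.003
finger_force: 0.0
```

Call:
{"fn": "servo_tool", "kwargs": {"plan": [[0,0,0,0,45,0,1],[0,0,0,0,45,0,1],[0,0,0,0,45,0,1],[0,0,0,0,45,0,1],[0,0,0,0,45,0,1],[0,0,0,0,45,0,1]]}}

```text
t: 11.6
position: [0.5319, 0.2467, 0.2591]
orientation: [-2.716, -0.596, -1.103]
contact_force: [1.5, -0.7, 0.3]
grip_width: 0.999
finger_force: 0.0
```

```bash
python3 - <<'E'
from h import *
o=r.get_obs();print(o['joint_pos'],Ro.from_rotvec(o['orientation']).as_matrix().round(3))
print(goto([.531,.251,.25],tilt(25.3,45)))
E
```

```text
[-0.88798814 -0.0909262   0.30407122  2.27126938  0.62216433  0.235442
 -2.26734751] [[ 0.651  0.415  0.636]
 [ 0.304 -0.91   0.282]
 [ 0.696  0.01  -0.718]]
(array([-0.0056, -0.0044,  0.0071]), array([ 1. ,  0.9, -0.2]))
```

Call:
{"fn": "servo_tool", "kwargs": {"plan": [[0,0,0,0,-10,0,1],[0,0,0,0,-20,0,1],[0,0,0,0,-30,0,1],[0,0,0,0,-40,0,1],[0,0,0,0,-45,0,1],[0,0,0,0,-45,0,1]]}}

```text
t: 12.35
position: [0.5338, 0.2483, 0.2589]
orientation: [3.054, 0.664, -0.02]
contact_force: [-0.1, -0.7, -0.1]
grip_width: 1.0
finger_force: 0.0
```

Call:
{"fn": "servo_tool", "kwargs": {"plan": [[-0.06,0.1,-0.04,0,0,0,1],[-0.06,0.1,-0.04,0,0,0,1],[-0.12,0.2,-0.04,0,0,0,1],[-0.12,0.2,-0.04,0,0,0,1],[-0.29,0.47,-0.04,0,0,0,1],[-0.29,0.47,-0.04,0,0,0,1],[-0.29,0.47,-0.04,0,0,0,1],[-0.29,0.47,-0.04,0,0,0,1],[-0.29,0.47,-0.04,0,0,0,1],[-0.29,0.47,-0.04,0,0,0,1]]}}

```text
t: 13.6
position: [0.4605, -0.3048, 0.3095]
orientation: [3.059, 0.648, -0.019]
contact_force: [0.1, 0.6, 0.7]
grip_width: 1.001
finger_force: 0.0
```

```bash
python3 - <<'E'
from h import *
np.set_printoptions(precision=4,suppress=True)
o=r.get_obs();print(o['position'],o['joint_pos'],Ro.from_rotvec(o['orientation']).as_matrix())
F={n:cam(n) for n in('scene','top','wrist')};save(F['wrist'],'w7.png')
for k,z in(('punch',.042),('ball',.123),('rest',0)):
    P=[]
    for n,f in F.items():
        for d in r.mark_of(k,f)[:1]: P.append((f,d['pixel']));print(k,n,np.round(d['pixel']),round(d['p'],2),atz(f,d['pixel'],z))
    if len(P)>1: print(k,tri(*P))
E
```

```text
[ 0.4605 -0.3048  0.3095] [-0.2578  0.2502  0.9179  1.6802 -0.1852  1.3086 -0.4607] [[ 0.9141  0.4054 -0.009 ]
 [ 0.4052 -0.9141 -0.0172]
 [-0.0152  0.0121 -0.9998]]
punch top [211. 420.] 0.93 [ 0.494  -0.2852  0.042 ]
punch wrist [115. 278.] 0.68 [ 0.5405 -0.2682  0.042 ]
punch (array([ 0.5166, -0.2757,  0.0501]), [24.8, 24.8])
ball scene [166. 152.] 0.7 [ 0.569 -0.26   0.123]
ball top [171. 417.] 0.6 [ 0.576  -0.2588  0.123 ]
ball wrist [ 85. 280.] 0.61 [ 0.5653 -0.2582  0.123 ]
ball (array([ 0.5703, -0.258 ,  0.1256]), [0.5, 5.0, 5.3])
rest scene [191. 166.] 0.63 [ 0.534  -0.2739  0.    ]
rest top [194. 408.] 0.85 [ 0.5415 -0.2695  0.    ]
rest wrist [116. 281.] 0.74 [ 0.5436 -0.2732  0.    ]
rest (array([ 0.5408, -0.2699,  0.0065]), [2.6, 2.0, 4.1])
```

View pics/w7.png

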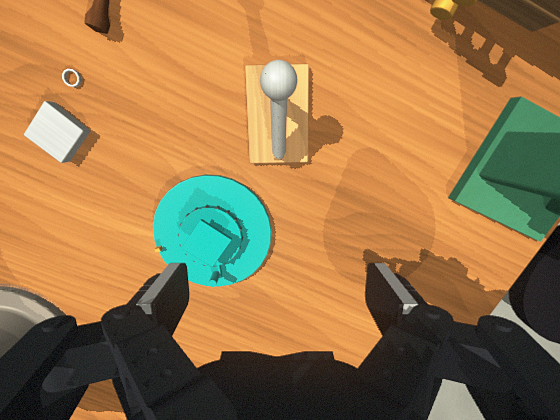

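The wrist view shows the ball at row 80, col 279 and the foot at about row 157, col 279. The shank is nearly aligned with the tool's x. I'll work out the punch line from these and from a second, nearer view.

```bash
cat > p.py <<'E'
from h import *
np.set_printoptions(precision=4,suppress=True)
def punchpix(f):
    m=r.trace('punch',f)[0]['pixels']; ys,xs=np.nonzero(m); 
    P=np.c_[ys,xs].astype(float);return m,P
E
python3 - <<'E'
from p import *
f=cam('wrist');m,P=punchpix(f);ys=np.unique(P[:,0]).astype(int)
for y in ys[::6]:
    c=P[P[:,0]==y,1];print(y,c.min(),c.max(),end=' | ')
print(ys.min(),ys.max())
foot=atz(f,(157,279.5),.042+.004);ball=atz(f,(80,279),.123);print(foot,ball,np.degrees(np.arctan2(*(ball-foot)[[1,0]])),np.linalg.norm((ball-foot)[:2]))
m=r.trace('rest',f)[0]['pixels'].astype(np.uint8);c=max(cv2.findContours(m,0,cv2.CHAIN_APPROX_NONE)[0],key=len);b=cv2.boxPoints(cv2.minAreaRect(c));q=np.array([atz(f,(v,u),.014) for u,v in b]);print(q,q.mean(0))
for a in range(4):
    d=q[(a+1)%4]-q[a];print(np.linalg.norm(d),np.degrees(np.arctan2(d[1],d[0])))
print(goto([.53,-.277,.2],down(24)))
E
```

```text
62 275.0 284.0 | 68 266.0 291.0 | 74 262.0 295.0 | 80 260.0 297.0 | 86 260.0 297.0 | 92 263.0 295.0 | 98 268.0 291.0 | 104 271.0 287.0 | 110 270.0 286.0 | 116 270.0 286.0 | 122 272.0 287.0 | 128 272.0 287.0 | 134 272.0 285.0 | 140 272.0 285.0 | 146 272.0 286.0 | 152 272.0 285.0 | 158 275.0 281.0 | 62 158
[ 0.4949 -0.2916  0.046 ] [ 0.571  -0.2542  0.123 ] 26.106082330557136 0.08479213853991846
[[ 0.5822 -0.203   0.014 ]
 [ 0.6167 -0.278   0.014 ]
 [ 0.5003 -0.3355  0.014 ]
 [ 0.4628 -0.2533  0.014 ]] [ 0.5405 -0.2675  0.014 ]
0.08255445268493938 -65.3134461768523
0.12983442083813093 -153.69280995889056
0.09030044985285762 114.50099998398503
0.12955410555182972 22.88469674394632
(array([0.0702, 0.0056, 0.109 ]), array([0.6, 0.8, 0.5]))
```

Call:
{"fn": "servo_tool", "kwargs": {"plan": [[0.04,0,0.05,0,0,0,1],[0.07,0.003,0.1,0.5,0.8,0,1],[0.07,0.003,0.1,0.5,0.8,0,1],[0.07,0.003,0.1,0.5,0.8,0,1]]}}

```text
t: 14.85
position: [0.5284, -0.2761, 0.21]
orientation: [3.067, 0.665, 0.001]
contact_force: [0.5, 0.1, 0.8]
grip_width: 1.0
finger_force: 0.0
```

```bash
python3 - <<'E'
from p import *
f=cam('wrist');save(f,'w8.png');m,P=punchpix(f);ys=np.unique(P[:,0]).astype(int)
for y in ys[::12]:
    c=P[P[:,0]==y,1];print(y,c.min(),c.max(),end=' | ')
print(ys.min(),ys.max(),r.get_obs()['position'])
for n in(.071,):
  pass
F=np.array([.495,-.2905,.042]);a=np.radians(25);u=np.array([np.cos(a),np.sin(a),1])/2**.5;u[2]=.7071
u=np.array([np.cos(a)*.7071,np.sin(a)*.7071,.7071])
for s in (0,30,71,114): print(s,np.round(proj(f,F+u*s/1000)))
b=[d['pixel'] for d in r.mark_of('ball',f)[:1]];print(b,[atz(f,x,.123) for x in b])
G=F+.071*u;print(G,goto(G-[0,0,.019],down(25)))
E
```

```text
137 274.0 274.0 | 149 254.0 295.0 | 161 250.0 299.0 | 173 252.0 296.0 | 185 264.0 285.0 | 197 266.0 285.0 | 209 267.0 285.0 | 221 269.0 284.0 | 233 272.0 280.0 | 137 235 [ 0.5287 -0.2766  0.2112]
0 [230. 276.]
30 [217. 276.]
71 [194. 276.]
114 [164. 275.]
[[164.6, 273.7]] [array([ 0.567 , -0.2554,  0.123 ])]
[ 0.5405 -0.2693  0.0922] (array([ 0.0133, -0.0021,  0.138 ]), array([ 0.2, -0.1, -0.6]))
```

View pics/w8.png

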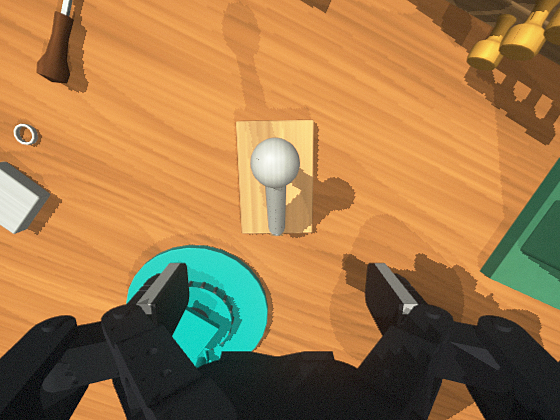

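Prediction and picture agree to within a few pixels (ball row 162, col 274; foot row 235, col 276). I'm descending over the shank.

Call:
{"fn": "servo_tool", "kwargs": {"plan": [[0.015,-0.0016,0.04,0,0,0,1],[0.015,-0.0016,0.08,0,0,0,1],[0.015,-0.0016,0.11,0,0,0,1],[0.015,-0.0016,0.125,0,0,0,1],[0.015,-0.0016,0.133,0,0,0,1],[0.015,-0.0016,0.133,0,0,0,1]]}}

```text
t: 15.75
position: [0.5422, -0.2676, 0.0767]
orientation: [3.068, 0.666, 0.002]
contact_force: [0.0, -0.5, -0.2]
grip_width: 0.999
finger_force: 0.0
```

Call:
{"fn": "servo_tool", "kwargs": {"plan": [[0,0,0,0,0,0,-0.2],[0,0,0,0,0,0,-0.2],[0,0,0,0,0,0,-0.2],[0,0,0,0,0,0,-0.2]]}}

```text
t: 16.25
position: [0.5419, -0.2672, 0.0761]
orientation: [3.068, 0.667, 0.001]
contact_force: [-0.1, 0.2, -1.1]
grip_width: 0.401
finger_force: 0.0
```

```bash
python3 - <<'E'
from p import *
f=cam('wrist');save(f,'w9.png');m,P=punchpix(f);ys=np.unique(P[:,0]).astype(int);print(r.get_obs()['position'],r.get_obs()['contact_force'])
for y in ys[::15]:
    c=P[P[:,0]==y,1];print(y,c.min(),c.max(),end=' | ')
E
```

```text
Traceback (most recent call last):
  File "p.py", line 4, in punchpix
    m=r.trace('punch',f)[0]['pixels']; ys,xs=np.nonzero(m);
      ~~~~~~~~~~~~~~~~~~^^^
IndexError: list index out of range
```

View pics/w9.png

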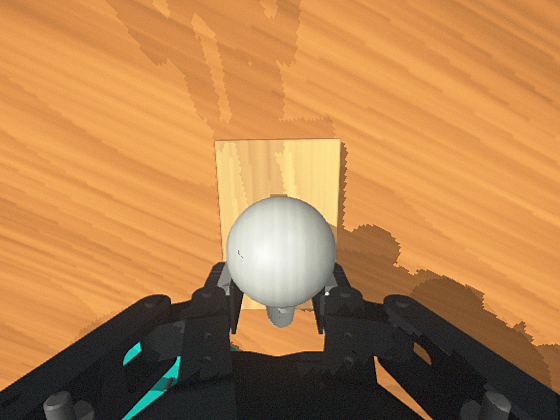

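The ball is at row 250, col 281, and the shank below it (col 281) is centred between the fingers. I'm closing on it.

Call:
{"fn": "servo_tool", "kwargs": {"plan": [[0,0,0,0,0,0,-1],[0,0,0,0,0,0,-1],[0,0,0,0,0,0,-1],[0,0,0,0,0,0,-1],[0,0,0,0,0,0,-1]]}}

```text
t: 16.98
position: [0.5423, -0.2685, 0.0764]
orientation: [3.066, 0.666, 0.002]
contact_force: [1.4, -5.1, -0.3]
grip_width: 0.188
finger_force: 58.7
```

Call:
{"fn": "servo_tool", "kwargs": {"plan": [[0,0,-0.004,0,0,0,-1],[0,0,-0.01,0,0,0,-1],[0,0,-0.02,0,0,0,-1],[0,0,-0.04,0,0,0,-1],[0,0,-0.07,0,0,0,-1],[0,0,-0.11,0,0,0,-1],[0,0,-0.15,0,0,0,-1],[0,0,-0.19,0,0,0,-1],[0,0,-0.22,0,0,0,-1],[0,0,-0.22,0,0,0,-1]]}}

```text
t: 18.23
position: [0.5423, -0.2672, 0.2988]
orientation: [3.067, 0.667, 0.007]
contact_force: [-0.1, -0.2, -3.7]
grip_width: 0.192
finger_force: 59.2
```

```bash
python3 - <<'E'
from p import *
o=r.get_obs();print(o['contact_force'],o['wrist_torque'],o['joint_pos'],o['position'],goto([.5,-.05,.33],down(120)))
R=Ro.from_rotvec(o['orientation']).as_matrix()
for n in('scene','top'):
    f=cam(n);save(f,n+'1.png')
    ps=[(k,d['pixel'],round(d['p'],2)) for k in('ball','punch') for d in r.mark_of(k,f)[:2]];print(n,ps)
    # expected: ball and foot in world assuming nominal grasp (73 mm, 45 deg)
    a=np.radians(25);u=np.array([np.cos(a),np.sin(a),1])*.7071;u[:2]=[.7071*np.cos(a),.7071*np.sin(a)]
    G=o['position']+[0,0,.016];print('exp ball',proj(f,G+.041*u),'foot',proj(f,G-.073*u))
E
```

```text
[-0.1012 -0.188  -3.685 ] [0.0092 0.0266 0.0052] [-0.2573  0.3724  0.8664  1.5774 -0.2914  1.3215 -0.4962] [ 0.5423 -0.2672  0.2988] (array([ 0.0518, -0.215 , -0.0318]), array([  0.3,   0. , -95.5]))
scene [('ball', [89.3, 135.3], 0.7), ('punch', [97.4, 151.7], 0.85), ('punch', [197.7, 280.4], 0.4)]
exp ball (np.float64(89.27702466670411), np.float64(135.12590626289062)) foot (np.float64(99.87480398317463), np.float64(153.10758745267213))
top [('ball', [151.4, 448.4], 0.76), ('ball', [105.1, 360.6], 0.63), ('punch', [197.5, 453.3], 0.63)]
exp ball (np.float64(150.1378187279858), np.float64(447.6661411125722)) foot (np.float64(195.62182384947556), np.float64(453.4983131259852))
```

The lift matches the nominal grasp within 2 px in both cameras. I'm carrying it to the stand with the yaw turned half a turn on the way.

Call:
{"fn": "servo_tool", "kwargs": {"plan": [[0.014,-0.026,-0.01,0,0,-10,-1],[0.028,-0.052,-0.02,0,0,-20,-1],[0.043,-0.078,-0.03,0,0,-30,-1],[0.057,-0.104,-0.04,0,0,-40,-1],[0.071,-0.13,-0.05,0,0,-50,-1],[0.086,-0.156,-0.05,0,0,-60,-1],[0.1,-0.182,-0.05,0,0,-70,-1],[0.115,-0.208,-0.05,0,0,-80,-1],[0.129,-0.234,-0.05,0,0,-90,-1],[0.129,-0.234,-0.05,0,0,-90,-1]]}}

```text
t: 19.77
position: [0.5616, 0.0032, 0.3442]
orientation: [-1.691, -2.646, 0.002]
contact_force: [0.0, -0.5, -2.7]
grip_width: 0.193
finger_force: 59.3
```

```bash
python3 - <<'E'
from p import *
o=r.get_obs();print(o['joint_pos'],o['position'],goto([.53,.25,.35],down(205)))
E
```

```text
[-0.5118  0.1938  0.5122  1.5928 -0.096   1.3819  0.4438] [0.5616 0.0032 0.3442] (array([ 0.2373,  0.0749, -0.0058]), array([ -0.1,  -0.1, -90.2]))
```

Call:
{"fn": "servo_tool", "kwargs": {"plan": [[0.026,0.008,0,0,0,-10,-1],[0.053,0.017,0,0,0,-20,-1],[0.08,0.025,0,0,0,-30,-1],[0.106,0.033,0,0,0,-40,-1],[0.132,0.042,0,0,0,-50,-1],[0.158,0.05,0,0,0,-60,-1],[0.185,0.058,0,0,0,-70,-1],[0.211,0.067,0,0,0,-80,-1],[0.237,0.075,0,0,0,-90,-1],[0.237,0.075,0,0,0,-90,-1]]}}

```text
t: 21.02
position: [0.531, 0.2481, 0.344]
orientation: [0.669, -3.068, 0.002]
contact_force: [-0.4, -0.5, -3.2]
grip_width: 0.196
finger_force: 59.2
```

Call:
{"fn": "servo_tool", "kwargs": {"plan": [[0,0,0,0,9,0,-1],[0,0,0,0,18,0,-1],[0,0,0,0,27,0,-1],[0,0,0,0,36,0,-1],[0,0,0,0,45,0,-1],[0,0,0,0,45,0,-1],[0,0,0,0,45,0,-1]]}}

```text
t: 21.9
position: [0.5051, 0.2591, 0.384]
orientation: [0.65, -2.569, 0.089]
contact_force: [0.7, 0.8, -5.4]
grip_width: 0.189
finger_force: 59.5
```

```bash
python3 - <<'E'
from p import *
o=r.get_obs();R=Ro.from_rotvec(o['orientation']).as_matrix();print(o['joint_pos'],o['position'],R,o['contact_force'])
# punch axis in tool frame nominal: u = (x - ... ) : x cos45 - z sin45
u=R@np.array([.7071,0,-.7071]);G=o['position']-.016*R[:,2];print('u',u,'foot exp',G-.073*u,'ball',G+.041*u)
for n in('scene','top'):
    f=cam(n)
    print(n,[(k,np.round(d['pixel']),round(d['p'],2)) for k in('ball','punch') for d in r.mark_of(k,f)[:2]],proj(f,G+.041*u),proj(f,G-.073*u))
    save(f,n+'2.png')
E
```

```text
[-0.3727  0.5057 -0.2345  1.1381  0.0071  1.9936  1.4607] [0.5051 0.2591 0.384 ] [[-0.7694 -0.4626 -0.4406]
 [-0.431   0.8849 -0.1766]
 [ 0.4715  0.054  -0.8802]] [ 0.719   0.8181 -5.3909]
u [-0.2325 -0.1799  0.9558] foot exp [0.5291 0.275  0.3283] ball [0.5026 0.2545 0.4372]
scene [('ball', array([268., 379.]), 0.57), ('punch', array([174., 376.]), 0.86), ('punch', array([199., 280.]), 0.47)] (np.float64(114.23031890348732), np.float64(382.86646438057136)) (np.float64(175.97038623699262), np.float64(376.3733483827992))
top [('ball', array([106., 358.]), 0.57)] (np.float64(180.19010441273463), np.float64(160.1424993383365)) (np.float64(177.45149576953202), np.float64(162.9695588333928))
```

Call:
{"fn": "servo_tool", "kwargs": {"plan": [[-0.02,0,0.02,0,0,0,-1],[-0.04,0,0.04,0,0,0,-1],[-0.06,0,0.06,0,0,0,-1],[-0.085,0,0.085,0,0,0,-1],[-0.085,0,0.085,0,0,0,-1],[-0.085,0,0.085,0,0,0,-1]]}}

```text
t: 22.95
position: [0.538, 0.2618, 0.2595]
orientation: [0.6, -2.565, 0.13]
contact_force: [0.2, 0.1, -1.8]
grip_width: 0.192
finger_force: 59.3
```

```bash
cat > q.py <<'E'
from p import *
AX=np.array([.530,.2515])
o=r.get_obs();R=Ro.from_rotvec(o['orientation']).as_matrix();print(o['joint_pos'],o['position'],o['contact_force'],o['wrist_torque'])
u=R@np.array([.7071,0,-.7071]);G=o['position']-.016*R[:,2];F=G-.073*u
print('u',u,'foot exp',F,'ball',G+.041*u)
Rt=tilt(205,45);ut=Rt@np.array([.7071,0,-.7071])
def tgt(zf): return np.array([AX[0],AX[1],zf])+.073*ut+.016*Rt[:,2]
E
python3 - <<'E'
from q import *
for z in(.13,.1,.08): print(z,tgt(z),goto(tgt(z),Rt))
E
```

```text
[-0.3972  0.6231 -0.1776  1.2199  0.0307  1.8158  1.4614] [0.538  0.2618 0.2595] [ 0.2083  0.1227 -1.7953] [ 0.3209 -0.7967 -0.08  ]
u [-0.2328 -0.1353  0.963 ] foot exp [0.5622 0.2749 0.2032] ball [0.5357 0.2595 0.313 ]
0.13 [0.5197 0.2467 0.1917] (array([-0.0132, -0.0069,  0.0703]), array([ 0.3, 15.6,  1.5]))
0.1 [0.5197 0.2467 0.1617] (array([-0.0279, -0.0075,  0.0965]), array([ 0.3, 15.6,  1.5]))
0.08 [0.5197 0.2467 0.1417] (array([-0.0377, -0.0079,  0.1139]), array([ 0.3, 15.6,  1.5]))
```

Call:
{"fn": "servo_tool", "kwargs": {"plan": [[-0.004,-0.002,0.02,0,4,0.4,-1],[-0.008,-0.004,0.04,0,8,0.8,-1],[-0.011,-0.006,0.055,0,12,1.2,-1],[-0.013,-0.007,0.07,0.3,15.6,1.5,-1],[-0.013,-0.007,0.07,0.3,15.6,1.5,-1],[-0.013,-0.007,0.07,0.3,15.6,1.5,-1]]}}

```text
t: 23.7
position: [0.5202, 0.2468, 0.1922]
orientation: [0.513, -2.312, 0.211]
contact_force: [-0.2, 0.1, -2.7]
grip_width: 0.193
finger_force: 59.5
```

```bash
python3 - <<'E'
from q import *
for z in(.1,.09): print(z,goto(tgt(z),Rt))
Fm={n:cam(n) for n in('scene','top','wrist')}
for n,f in Fm.items():
    save(f,n+'3.png');print(n,[(k,np.round(d['pixel']),round(d['p'],2)) for k in('ball','punch','stand') for d in r.mark_of(k,f)[:2]],proj(f,G+.041*u),proj(f,F))
E
```

```text
[-0.4081  0.8023 -0.1577  1.1754  0.0243  1.9508  1.4429] [0.5202 0.2468 0.1922] [-0.214   0.1296 -2.7321] [ 0.5201 -1.1033  0.0224]
u [-0.0012 -0.0012  1.    ] foot exp [0.5305 0.2516 0.1305] ball [0.5304 0.2515 0.2445]
0.1 (array([-0.0212,  0.0001,  0.0219]), array([0. , 0.1, 0. ]))
0.09 (array([-0.0283,  0.0001,  0.029 ]), array([0. , 0.1, 0. ]))
scene [('stand', array([155., 218.]), 0.6), ('stand', array([277., 340.]), 0.59)] (np.float64(203.33698002277993), np.float64(356.9650611617201)) (np.float64(240.03302404453868), np.float64(348.9953508126175))
top [('ball', array([276., 124.]), 0.57), ('stand', array([320., 209.]), 0.67), ('stand', array([275., 406.]), 0.58)] (np.float64(184.64724234164387), np.float64(183.94237544926088)) (np.float64(193.68175321464622), np.float64(193.25727011611514))
wrist [('ball', array([251., 274.]), 0.66), ('punch', array([312., 277.]), 0.94), ('stand', array([146., 339.]), 0.94), ('stand', array([92., 55.]), 0.84)] (np.float64(250.15244925328713), np.float64(274.266963677864)) (np.float64(313.7499494161142), np.float64(275.5853895760927))
```

Call:
{"fn": "servo_tool", "kwargs": {"plan": [[-0.007,0,0.007,0,0,0,-1],[-0.014,0,0.014,0,0,0,-1],[-0.021,0,0.021,0,0,0,-1],[-0.0275,0,0.0275,0,0,0,-1],[-0.0275,0,0.0275,0,0,0,-1]]}}

```text
t: 24.92
position: [0.5189, 0.246, 0.1502]
orientation: [0.512, -2.305, 0.213]
contact_force: [0.3, 0.2, -3.0]
grip_width: 0.188
finger_force: 59.5
```

```bash
python3 - <<'E'
from q import *
Fm={n:cam(n) for n in('scene','top','wrist')}
ims=[]
for n,f in Fm.items():
    p=proj(f,[.53,.2515,.09]);h=45 if n!='wrist' else 100
    y,x=int(np.clip(p[0],h,420-h)),int(p[1]);im=cv2.resize(f['image'][y-h:y+h,x-h:x+h,::-1],(540 if n=='scene' else 260,)*2,interpolation=cv2.INTER_CUBIC)
    print(n,y-h,x-h,[(k,np.round(q,1)) for k,q in (('foot',proj(f,F)),('ball',proj(f,G+.041*u)),('p75',proj(f,[.53,.2515,.075])))]);ims.append(im)
right=np.vstack([ims[1],ims[2],np.zeros((20,260,3),np.uint8)])
cv2.imwrite('pics/mosaic.png',np.hstack([ims[0],right]))
E
```

```text
[-0.4074  0.8404 -0.1571  1.2043  0.03    1.8905  1.4444] [0.5189 0.246  0.1502] [ 0.2916  0.1608 -2.9869] [ 0.5279 -1.1045 -0.0068]
u [0.0044 0.0017 1.    ] foot exp [0.5289 0.2507 0.0885] ball [0.5293 0.2509 0.2025]
scene 206 301 [('foot', array([251.3, 346.3])), ('ball', array([217.2, 353.8])), ('p75', array([255.4, 345.6]))]
top 151 151 [('foot', array([197.3, 196.7])), ('ball', array([188.7, 187.9])), ('p75', array([197.7, 197.2]))]
wrist 214 175 [('foot', array([312.9, 275.4])), ('ball', array([249.9, 274. ])), ('p75', array([318.6, 275.8]))]
```

View pics/mosaic.png

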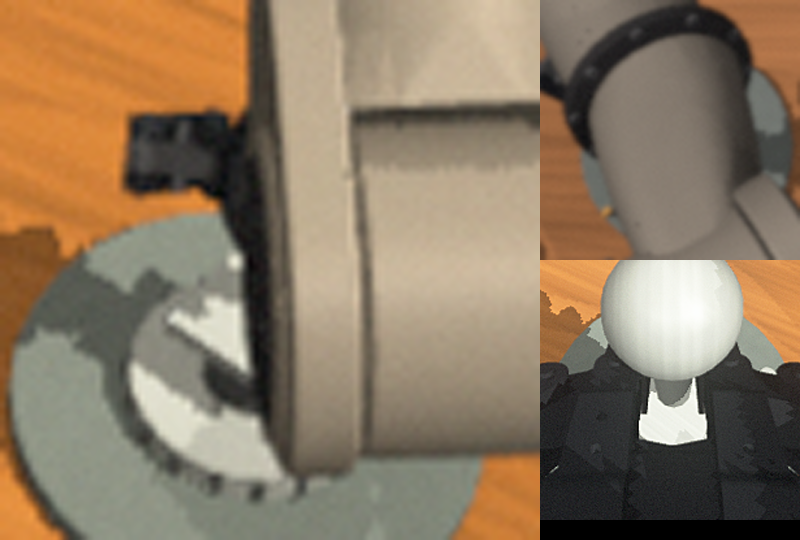

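The scene and top crops are blocked by the arm. The wrist crop shows the foot hanging over the white platform. I'm lowering in small steps and watching the force.

Call:
{"fn": "servo_tool", "kwargs": {"plan": [[-0.0025,0,0.001,0,0,0,-1],[-0.0045,0,0.0027,0,0,0,-1],[-0.006,0,0.004,0,0,0,-1],[-0.006,0,0.004,0,0,0,-1]]}}

```text
t: 25.58
position: [0.5205, 0.2468, 0.144]
orientation: [0.512, -2.307, 0.213]
contact_force: [-0.3, -1.1, -2.1]
grip_width: 0.191
finger_force: 59.5
```

Call:
{"fn": "servo_tool", "kwargs": {"plan": [[-0.001,0,0.001,0,0,0,-1],[-0.0015,0,0.0015,0,0,0,-1],[-0.0015,0,0.0015,0,0,0,-1]]}}

```text
t: 25.95
position: [0.5206, 0.2468, 0.142]
orientation: [0.513, -2.307, 0.213]
contact_force: [-0.1, 0.5, -3.5]
grip_width: 0.196
finger_force: 59.5
```

```bash
python3 q.py
```

```text
[-0.4077  0.8502 -0.1568  1.2036  0.0316  1.8795  1.4447] [0.5206 0.2468 0.142 ] [-0.055   0.4843 -3.5018] [ 0.5518 -1.0459 -0.0165]
u [0.0026 0.0009 1.    ] foot exp [0.5307 0.2516 0.0803] ball [0.5309 0.2517 0.1943]
```

Call:
{"fn": "servo_tool", "kwargs": {"plan": [[-0.001,0,0.001,0,0,0,-1],[-0.0015,0,0.0015,0,0,0,-1],[-0.0015,0,0.0015,0,0,0,-1]]}}

```text
t: 26.32
position: [0.5206, 0.2468, 0.1399]
orientation: [0.512, -2.307, 0.213]
contact_force: [-0.7, -0.2, -2.4]
grip_width: 0.192
finger_force: 59.5
```

Call:
{"fn": "servo_tool", "kwargs": {"plan": [[-0.0007,0,0.0007,0,0,0,-1],[-0.0007,0,0.0007,0,0,0,-1]]}}

```text
t: 26.58
position: [0.5206, 0.2468, 0.1389]
orientation: [0.513, -2.307, 0.213]
contact_force: [0.2, -0.2, -2.4]
grip_width: 0.19
finger_force: 59.5
```

Call:
{"fn": "servo_tool", "kwargs": {"plan": [[-0.0007,0,0.0007,0,0,0,-1],[-0.0007,0,0.0007,0,0,0,-1]]}}

```text
t: 26.82
position: [0.5205, 0.2468, 0.1379]
orientation: [0.513, -2.307, 0.213]
contact_force: [-0.2, 0.4, -3.5]
grip_width: 0.194
finger_force: 59.5
```

Call:
{"fn": "servo_tool", "kwargs": {"plan": [[-0.0007,0,0.0007,0,0,0,-1],[-0.0007,0,0.0007,0,0,0,-1]]}}

```text
t: 27.08
position: [0.5205, 0.2468, 0.1369]
orientation: [0.513, -2.307, 0.213]
contact_force: [-0.5, 0.3, -2.1]
grip_width: 0.194
finger_force: 59.5
```

Call:
{"fn": "servo_tool", "kwargs": {"plan": [[-0.0007,0,0.0007,0,0,0,-1],[-0.0007,0,0.0007,0,0,0,-1]]}}

```text
t: 27.32
position: [0.5205, 0.2468, 0.1359]
orientation: [0.513, -2.307, 0.213]
contact_force: [-0.2, 0.6, -3.5]
grip_width: 0.191
finger_force: 59.5
```

Call:
{"fn": "servo_tool", "kwargs": {"plan": [[-0.0007,0,0.0007,0,0,0,-1],[-0.0007,0,0.0007,0,0,0,-1]]}}

```text
t: 27.58
position: [0.5206, 0.2468, 0.1349]
orientation: [0.512, -2.307, 0.213]
contact_force: [-1.2, 0.1, -2.7]
grip_width: 0.194
finger_force: 59.5
```

Call:
{"fn": "servo_tool", "kwargs": {"plan": [[-0.0007,0,0.0007,0,0,0,-1],[-0.0007,0,0.0007,0,0,0,-1]]}}

```text
t: 27.82
position: [0.5205, 0.2468, 0.1339]
orientation: [0.513, -2.307, 0.213]
contact_force: [0.5, -0.5, -3.6]
grip_width: 0.189
finger_force: 59.5
```

Call:
{"fn": "servo_tool", "kwargs": {"plan": [[-0.0007,0,0.0007,0,0,0,-1],[-0.0007,0,0.0007,0,0,0,-1]]}}

```text
t: 28.08
position: [0.5205, 0.2468, 0.1329]
orientation: [0.513, -2.307, 0.213]
contact_force: [-0.1, -0.3, -3.7]
grip_width: 0.195
finger_force: 59.5
```

Call:
{"fn": "servo_tool", "kwargs": {"plan": [[-0.0007,0,0.0007,0,0,0,-1],[-0.0007,0,0.0007,0,0,0,-1]]}}

```text
t: 28.32
position: [0.5205, 0.2468, 0.1319]
orientation: [0.513, -2.307, 0.213]
contact_force: [0.7, 0.2, -3.0]
grip_width: 0.191
finger_force: 59.5
```

Call:
{"fn": "servo_tool", "kwargs": {"plan": [[-0.0007,0,0.0007,0,0,0,-1],[-0.0007,0,0.0007,0,0,0,-1]]}}

```text
t: 28.58
position: [0.5205, 0.2468, 0.131]
orientation: [0.513, -2.307, 0.213]
contact_force: [-0.3, 0.2, -3.7]
grip_width: 0.19
finger_force: 59.5
```

Call:
{"fn": "servo_tool", "kwargs": {"plan": [[-0.0007,0,0.0007,0,0,0,-1],[-0.0007,0,0.0007,0,0,0,-1]]}}

```text
t: 28.82
position: [0.5205, 0.2468, 0.13]
orientation: [0.513, -2.307, 0.213]
contact_force: [-0.2, -0.5, -3.2]
grip_width: 0.189
finger_force: 59.5
```

Call:
{"fn": "servo_tool", "kwargs": {"plan": [[-0.0007,0,0.0007,0,0,0,-1],[-0.0007,0,0.0007,0,0,0,-1]]}}

```text
t: 29.08
position: [0.5205, 0.2468, 0.129]
orientation: [0.513, -2.307, 0.213]
contact_force: [0.3, -0.4, -3.6]
grip_width: 0.19
finger_force: 59.5
```

Call:
{"fn": "servo_tool", "kwargs": {"plan": [[-0.0007,0,0.0007,0,0,0,-1],[-0.0007,0,0.0007,0,0,0,-1]]}}

```text
t: 29.32
position: [0.5205, 0.2468, 0.128]
orientation: [0.513, -2.307, 0.213]
contact_force: [0.4, 0.9, -2.2]
grip_width: 0.187
finger_force: 59.5
```

Call:
{"fn": "servo_tool", "kwargs": {"plan": [[-0.0007,0,0.0007,0,0,0,-1],[-0.0007,0,0.0007,0,0,0,-1]]}}

```text
t: 29.58
position: [0.5206, 0.2468, 0.1274]
orientation: [0.513, -2.307, 0.213]
contact_force: [0.5, 0.7, -1.7]
grip_width: 0.192
finger_force: 59.6
```

Call:
{"fn": "servo_tool", "kwargs": {"plan": [[-0.0005,0,0.0005,0,0,0,-1],[-0.0005,0,0.0005,0,0,0,-1]]}}

```text
t: 29.82
position: [0.5206, 0.2469, 0.1273]
orientation: [0.513, -2.307, 0.213]
contact_force: [0.6, 1.0, 3.1]
grip_width: 0.193
finger_force: 59.7
```

Call:
{"fn": "servo_tool", "kwargs": {"plan": [[-0.0005,0,0.0005,0,0,0,-1],[-0.0005,0,0.0005,0,0,0,-1],[-0.0005,0,0.0005,0,0,0,-1]]}}

```text
t: 30.2
position: [0.5205, 0.2469, 0.1273]
orientation: [0.513, -2.307, 0.213]
contact_force: [-0.4, 1.1, 5.9]
grip_width: 0.191
finger_force: 60.0
```

```bash
python3 - <<'E'
from q import *
f=cam('wrist')
print([(k,np.round(d['pixel'],1),round(d['p'],2)) for k in('ball','punch') for d in r.mark_of(k,f)[:2]],proj(f,G+.041*u),proj(f,F))
E
```

```text
[-0.4075  0.8648 -0.1567  1.2107  0.0337  1.8584  1.4452] [0.5205 0.2469 0.1273] [-0.422   1.0643  5.9255] [-0.0414  0.0132 -0.0003]
u [0.003  0.0008 1.    ] foot exp [0.5306 0.2516 0.0656] ball [0.5309 0.2517 0.1796]
[('ball', array([251.9, 274.4]), 0.77), ('punch', array([312.7, 277. ]), 0.61)] (np.float64(249.8262059520375), np.float64(274.0682396009928)) (np.float64(313.5983321484741), np.float64(275.468181625067))
```

Contact is confirmed: the platform top is near 66 mm, and the force turned from -3 to +6 N. I'm easing the push to about neutral, then opening a little.

Call:
{"fn": "servo_tool", "kwargs": {"plan": [[0.0005,0,-0.0005,0,0,0,-1],[0.0005,0,-0.0005,0,0,0,-1],[0.0005,0,-0.0005,0,0,0,-1]]}}

```text
t: 30.72
position: [0.5206, 0.2468, 0.1273]
orientation: [0.513, -2.307, 0.213]
contact_force: [-0.1, 0.2, 6.0]
grip_width: 0.192
finger_force: 60.0
```

Call:
{"fn": "servo_tool", "kwargs": {"plan": [[0.0003,0,-0.0003,0,0,0,-1],[0.0003,0,-0.0003,0,0,0,-1],[0.0003,0,-0.0003,0,0,0,-1]]}}

```text
t: 31.1
position: [0.5205, 0.2468, 0.1273]
orientation: [0.513, -2.307, 0.213]
contact_force: [0.7, 0.0, 5.5]
grip_width: 0.189
finger_force: 60.0
```

Call:
{"fn": "servo_tool", "kwargs": {"plan": [[0.0003,0,-0.0003,0,0,0,-1],[0.0003,0,-0.0003,0,0,0,-1],[0.0003,0,-0.0003,0,0,0,-1]]}}

```text
t: 31.48
position: [0.5205, 0.2468, 0.1273]
orientation: [0.513, -2.307, 0.213]
contact_force: [-0.4, -0.4, 4.5]
grip_width: 0.188
finger_force: 60.0
```

Call:
{"fn": "servo_tool", "kwargs": {"plan": [[0.0003,0,-0.0003,0,0,0,-1],[0.0003,0,-0.0003,0,0,0,-1],[0.0003,0,-0.0003,0,0,0,-1]]}}

```text
t: 31.85
position: [0.5205, 0.2468, 0.1273]
orientation: [0.513, -2.308, 0.213]
contact_force: [0.5, 0.4, 1.6]
grip_width: 0.189
finger_force: 60.0
```

Call:
{"fn": "servo_tool", "kwargs": {"plan": [[0.0002,0,-0.0002,0,0,0,-1],[0.0002,0,-0.0002,0,0,0,-1],[0.0002,0,-0.0002,0,0,0,-1]]}}

```text
t: 32.22
position: [0.5205, 0.2468, 0.1274]
orientation: [0.513, -2.308, 0.213]
contact_force: [0.2, 0.9, -1.3]
grip_width: 0.193
finger_force: 60.0
```

Near neutral. Next I release in small openings.

Call:
{"fn": "servo_tool", "kwargs": {"plan": [[0,0,0,0,0,0,-0.6],[0,0,0,0,0,0,-0.57],[0,0,0,0,0,0,-0.54],[0,0,0,0,0,0,-0.5],[0,0,0,0,0,0,-0.5],[0,0,0,0,0,0,-0.5]]}}

```text
t: 32.98
position: [0.5206, 0.2468, 0.128]
orientation: [0.513, -2.307, 0.213]
contact_force: [-0.3, -0.5, -1.1]
grip_width: 0.247
finger_force: 0.0
```

```bash
python3 - <<'E'
from q import *
f=cam('wrist');save(f,'w10.png')
print(o['grip_width'],o['finger_force'],[(k,np.round(d['pixel'],1),round(d['p'],2)) for k in('ball','punch') for d in r.mark_of(k,f)[:2]],proj(f,G+.041*u),proj(f,F))
E
```

```text
[-0.4076  0.8637 -0.1566  1.2108  0.0336  1.8589  1.4452] [0.5206 0.2468 0.128 ] [-0.3396 -0.5055 -1.0999] [ 0.3522 -0.6658 -0.0247]
u [0.0025 0.0008 1.    ] foot exp [0.5307 0.2516 0.0663] ball [0.5309 0.2517 0.1803]
0.24708565664407045 0.0 [('ball', array([255., 279.]), 0.93), ('punch', array([312.9, 275.9]), 0.84), ('punch', array([295.3, 354.3]), 0.66)] (np.float64(249.82602662207543), np.float64(274.0684232502854)) (np.float64(313.59819103643724), np.float64(275.46828946189555))
```

```bash
cat > b.py <<'E'
from q import *
def ballfit(im,c):
    g=cv2.medianBlur(cv2.cvtColor(im,cv2.COLOR_RGB2GRAY),3)
    h=cv2.HoughCircles(g,cv2.HOUGH_GRADIENT,1,30,param1=80,param2=15,minRadius=30,maxRadius=80)
    return None if h is None else min(h[0],key=lambda q:np.hypot(q[0]-c[1],q[1]-c[0])).round(1)
E
python3 - <<'E'
from b import *
c=proj(cam('wrist'),G+.041*u);print(c)
for n in('wrist3','w10'): print(n,ballfit(cv2.imread(f'pics/{n}.png')[:,:,::-1],c))
for i in range(3):
    f=cam('wrist');print(ballfit(f['image'],c),[np.round(d['pixel'],1) for d in r.mark_of('ball',f)[:1]])
E
```

```text
[-0.4075  0.8638 -0.1566  1.2107  0.0336  1.8588  1.4452] [0.5206 0.2468 0.1279] [-1.022   0.4932  0.0194] [ 0.328  -0.6911  0.0692]
u [0.0025 0.0008 1.    ] foot exp [0.5307 0.2516 0.0662] ball [0.531  0.2516 0.1802]
(np.float64(249.82602285329114), np.float64(274.0684055798826))
wrist3 [276.5 250.5  55.5]
w10 [279.5 254.5  52.8]
[278.5 254.5  53.9] [array([252. , 277.4])]
[279.5 253.5  53.8] [array([257.1, 276.5])]
[277.5 253.5  54.9] [array([253.6, 277.3])]
```

The ball is steady to within noise (row 254, col 279), and the finger force is zero. I'll open wide and withdraw along the tool axis.

Call:
{"fn": "servo_tool", "kwargs": {"plan": [[0,0,0,0,0,0,-0.4],[0,0,0,0,0,0,-0.2],[0,0,0,0,0,0,0.1],[0,0,0,0,0,0,0.4],[0,0,0,0,0,0,0.7],[0,0,0,0,0,0,0.9],[0,0,0,0,0,0,0.9]]}}

```text
t: 34.35
position: [0.5206, 0.2468, 0.1279]
orientation: [0.513, -2.308, 0.213]
contact_force: [-0.3, -0.1, 0.1]
grip_width: 0.953
finger_force: 0.0
```

```bash
python3 - <<'E'
from b import *
c=proj(cam('wrist'),G+.041*u);print(c,o['grip_width'])
for i in range(2):
    f=cam('wrist');print(ballfit(f['image'],c),[np.round(d['pixel'],1) for d in r.mark_of('ball',f)[:1]])
E
```

```text
[-0.4075  0.8638 -0.1566  1.2108  0.0336  1.8588  1.4452] [0.5206 0.2468 0.1279] [-0.3346 -0.0557  0.0929] [ 0.2833 -0.6807  0.0151]
u [0.0025 0.0007 1.    ] foot exp [0.5307 0.2516 0.0662] ball [0.531  0.2517 0.1802]
(np.float64(249.82600316053092), np.float64(274.06839911121284)) 0.9525332859826863
[278.5 253.5  53.8] [array([255.1, 279. ])]
[279.5 251.5  52.8] [array([253.6, 278.4])]
```

Call:
{"fn": "servo_tool", "kwargs": {"plan": [[0,0,-0.005,0,0,0,0.9],[0,0,-0.013,0,0,0,0.9],[0,0,-0.023,0,0,0,0.9],[0,0,-0.035,0,0,0,0.9],[0,0,-0.048,0,0,0,0.9],[0,0,-0.062,0,0,0,0.9],[0,0,-0.078,0,0,0,0.9],[0,0,-0.095,0,0,0,0.9],[0,0,-0.11,0,0,0,0.9],[0,0,-0.11,0,0,0,0.9]]}}

```text
t: 35.85
position: [0.6001, 0.2891, 0.2674]
orientation: [0.539, -2.536, 0.158]
contact_force: [-0.4, -0.5, -0.3]
grip_width: 0.947
finger_force: 0.0
```

```bash
python3 - <<'E'
from p import *
o=r.get_obs();print(o['position'],o['joint_pos'],o['contact_force'])
B=[.5307,.2516,.180];Ft=[.5307,.2516,.0662]
for n in('scene','top','wrist'):
    f=cam(n);save(f,n+'5.png');print(n,[(k,np.round(d['pixel'],1),round(d['p'],2)) for k in('ball','punch') for d in r.mark_of(k,f)[:2]],np.round(proj(f,B)),np.round(proj(f,Ft)))
E
```

```text
[0.6001 0.2891 0.2674] [-0.7269  0.8461  0.5388  0.939  -0.3234  1.996   1.7048] [-0.3634 -0.5006 -0.2566]
scene [('ball', array([227.2, 351.9]), 0.72), ('ball', array([349.2, 299.3]), 0.23), ('punch', array([254.6, 346.3]), 0.77)] [225. 352.] [258. 345.]
top [('ball', array([188.8, 189.4]), 0.76), ('punch', array([196.8, 199.7]), 0.74)] [190. 189.] [198. 198.]
wrist [('ball', array([191. , 267.7]), 0.96), ('punch', array([223.2, 266.8]), 0.68)] [190. 267.] [225. 269.]
```

The punch stands upright and free in all three cameras. I'll check the lug and hand in.

```bash
python3 - <<'E'
from p import *
for n in('scene','top','wrist'):
    f=cam(n);print(n,[(k,np.round(d['pixel'],1),atz(f,d['pixel'],z)) for k,z in(('ball',.18),('lug',.054)) for d in r.mark_of(k,f) if np.linalg.norm(atz(f,d['pixel'],z)[:2]-[.52,.26])<.1])
print(r.get_obs()['qvel'].round(3)); print(r.sign_off())
E
```

```text
scene [('ball', array([224.8, 352.7]), array([0.5297, 0.2522, 0.18  ])), ('lug', array([275.8, 338.1]), array([0.5733, 0.2566, 0.054 ])), ('lug', array([256.1, 370.9]), array([0.4859, 0.297 , 0.054 ]))]
top [('ball', array([186.1, 189.5]), array([0.539 , 0.2516, 0.18  ])), ('lug', array([217.6, 180.4]), array([0.4858, 0.2949, 0.054 ]))]
wrist [('ball', array([193.2, 269.4]), array([0.5328, 0.2543, 0.18  ])), ('lug', array([216.5, 332.7]), array([0.4858, 0.3183, 0.054 ])), ('lug', array([212.1, 317.8]), array([0.4881, 0.2988, 0.054 ]))]
[-0.001 -0.002  0.001  0.001 -0.001  0.    -0.001]
the job is handed in; nothing more can be done
None
```

The collar is locked at the brass mark, the punch stands upright and free in the middle of the platform, and the job is handed in at about 36 s of the 72 s; the judge's verdict was not shown.

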